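# Bleed the hydraulic hand pump

### The job

Bleed the air out of the hydraulic hand pump. First bring it up to pressure: work its sprung lever through at least three full strokes, each all the way down to the stop and all the way back up. Then pick up the loose valve knob, turn it so that the flat in its bore matches the flat of the D-shaped bleed stem on the pump's head, push it fully home on the stem and keep pressing, so that the sprung stem stays right down and the valve open: the program finishes while still holding the knob pressed, with the lever left up and the things lying round about left where they are.

Things in the scene. Friction and masses are not known exactly. Their poses are not given: they have to be found in the camera images.
- pump: hydraulic hand pump fixed to the bench: base plate 124 x 350 mm, aluminium head (84 x 140 mm, top 90 mm up), grey tank (80 x 170 mm, top 74 mm). Origin underneath, on the bench; +y from head to tank, z up. Bleed stem on the head at y -115 mm; lever pivot at y -50, z 115 mm between cheeks up to z 133 mm, lever reaching to +y over the tank. Gauge on the -x side (to x -105 mm, z 80 mm)
- lever (a joint): pump lever: 0 rad = fully up (bar 0.55 rad above level), grows as it is pressed down, 0.55 rad = at its lower stop (bar level). A spring pushes it up, with about 6 N at the grip at the top and 8 N at the bottom; a brisk push takes some 3 to 5 N more. Let up, it comes back by itself in about half a second
- lever_grip (a point): point on the axis of the lever's black rubber grip, a round bar 27 mm in diameter, 200 mm from the pivot (the grip runs from 143 to 255 mm). y points along the bar, away from the pivot. With the lever up this point is about 220 mm above the bench, at the lower stop 115 mm. It can be pressed down from above with shut fingers
- lever_pivot (a point): middle of the lever's pivot pin, 115 mm above the bench; axes as the pump's: the bar swings in its y-z plane
- stem_tip (a point): centre of the top of the bleed stem, an upright steel D-shaft 16 mm in diameter with one flat 3 mm from its axis, on its +x side; D-shaped for its top 18 mm, top edge tapered 1 mm. z up. With the stem up the tip is 132 mm above the bench. The stem turns only stiffly; which way its flat faces varies
- valve (a joint): how far the sprung bleed stem is pressed down, in m: 0 = up (shut), 0.008 = down at its stop (open). About 5 N starts it, 8 N brings it to its stop
- knob: loose black valve knob standing on the bench: skirt 46 mm in diameter, 17 mm high; on it a bar grip 14 mm wide (along y), x -20 to +13 mm, up to 41 mm high; at its +x end a nose 6 mm wide, 32 mm high, out to x +28 mm. Origin: centre of the underside, z up. D-shaped bore below, 14 mm deep, 1 mm clear of the stem all round, its flat on the nose side (+x): the nose must point as the stem's flat faces
- knob_seat (a point): centre of the bore's closed end in the knob, 14 mm above the knob's underside; axes as the knob's. It lies on the stem's tip when the knob is fully home
- knob_nose (a point): end of the knob's nose, 28 mm from the knob's axis
- screwdriver_0: screwdriver lying on the bench, red handle, 197 mm long; to be left alone
- masking_tape: roll of masking tape lying flat, 100 mm across, 25 mm high; to be left alone
- tape_measure: yellow tape measure standing on the bench, 34 x 79 x 66 mm; to be left alone
- spring_clamp_0: black spring clamp lying on the bench, 142 x 67 x 26 mm; to be left alone

How it is judged:
By the outcome, as a careful person would: the job done as asked, in the order asked, and still so for the second after the job is handed in, while the arm keeps its last pose, push and grip.
It also fails if it takes over 58 s, if anything falls off the work surface, if the arm or the gripper's body presses on something with over 40 N, if the wrist force passes 120 N, or if a joint passes its speed limit or range.

### The arm

A 6-joint arm with a two-finger parallel gripper is mounted at the origin on the work surface; the furniture and walls round the work are solid. World frame = base frame: x ahead of the robot, y to its left, z up, the work surface at z = 0. Lengths are in m, angles in rad, forces in N, time in s.
With the tool pointing down it reaches from about 0.35 to 0.775 m from the base axis. Payload 5.5 kg.
Tool frame: the origin (TCP) lies at the very end of the fingers, on their centre line; the grasp point (between the pads) lies 19 mm behind it; z points along the fingers, y is the line along which they close (so a half turn about z gives the same grasp; the last joint's range is limited). The gripper opens to 85 mm and grips with 20 to 120 N. Pads are 22 mm wide; open, the fingers measure 114 mm over their backs; the gripper's body (76 mm by 85 mm) begins 54 mm behind the grasp point. The pads swing forward as they close: fully open they stand 13 mm farther back than shut.
Start: joints at [-1.406, 0.313, 0.046, 1.304, 0, 1.431], TCP at [0.173, -0.549, 0.231] pointing down, gripper open.
Joint ranges: [-2.76, 2.76], [-0.86, 1.69], [-1.03, 1.26], [-2.2, 2.34], [-1.47, 1.5], [-3.14, 3.14]. Speed limits (rad/s): [2.57, 2.57, 3.14, 3.14, 3.14, 3.14].

### API

Orientations are given as a unit quaternion [w, x, y, z].
In Python, from workcell import env gives the robot as it stands. The module is installed in compiled form; this text tells all that it offers.
- The arm moves only by the tool jog_arm, never from a script. Its arguments are lists of equal length, an entry for each row: "gripper": the opening, from 0 (shut) to 1 (fully open); "offset": the shift along the world's x, y, z in cm, a list of three; "twist": the turn about the world's z in degrees. In form: {"gripper": [gripper, ...], "offset": [[dx, dy, dz], ...], "twist": [twist, ...]}. A call has exactly 8 rows; each row is the pose to reach, as a shift and turn from the pose commanded when the call began; what a row does not reach only later rows make up. A row lasts 1/8 s, in which the tool goes at most 62.5 mm and 10.7 degrees, less where a joint would pass 70% of its speed; a pose out of reach is approached as far as the arm can. A call with a gripper value outside its range is refused whole. The fingers move at their own pace and stop on an object; "squeeze" is the grip in N (left out, the last holds). Time passes only in rows, so rows that repeat a pose let the fingers close, or fill a call up. It gives the time, the measured TCP pose, the force, the opening and the grip force at its end, in the units of the state.
- env.get_state(): the state, without advancing time (a new reading comes with each control period).
- env.read_camera(name): name is "side" or "top" or "wrist"; returns a dict with "image" (384x512x3 uint8, red, green, blue), "z_map" (384x512 float32, m along the optical axis (not along the pixel's ray), 0 where there is no reading), "fovy" (degrees; the focal length in pixels is half the picture's height over the tangent of half this angle, whatever the lens; pixels are square), "cx", "cy" (the principal point, pixels), "cam_to_world" (4x4, takes a point from camera to world coordinates). Camera axes: x right, y up, looking along -z (the intrinsics and any distortion apply to the point x, -y, -z); pixel columns grow to the right and rows downward; lengths in m; the calibration is good to about 2 mm. A picture is of the moment at which its call begins.
- env.hand_in(): hands the job in; it is judged then, once.
The state is a dict: "clock": time; "joint_pos": joint angles; "qvel": joint speeds; "tau": joint torques, N m; "tcp_pos": TCP position; "orientation": TCP orientation; "wrist_force": force on the tool from outside, world axes, zero at the start; "ft_torque": the same for the moment, N m; "finger_gap": finger opening in m; "grip_force": force on a finger pad.
Only numpy, scipy, OpenCV 4.12 (cv2) and the standard library are available. Lean on these libraries where they do the work, as an engineer would, in place of code of your own. Each camera call takes 0.05 s, during which the arm holds its last target. There are 200 camera calls.

## Working session

There is one attempt and no reset: what is moved stays moved. The work goes in short steps, Python scripts to look and compute and a tool call to move; the robot and the scene stay as the last step left them, time stands still between calls to the robot, and variables do not carry over. Pictures are saved under pics/ and viewed, at most 12 in all, crops included, and the job is handed in when it is done.

Besides the shell and the picture viewer there is one more tool, called as name([rows], argument=value, ...), one row to a line, values as JSON. jog_arm: Moves the arm, as the interface text tells. Its arguments: {"type":"object","properties":{"gripper":{"type":"array"},"offset":{"type":"array"},"twist":{"type":"array"},"squeeze":{"type":"number"}},"required":["gripper","offset","twist"]}

```bash
mkdir -p pics; cat > h.py <<'E'
import numpy as np, cv2
from workcell import env
def cam(n):
    r=env.read_camera(n); return r
def save(r,f): cv2.imwrite('pics/'+f,cv2.cvtColor(r['image'],cv2.COLOR_RGB2BGR))
def foc(r): return r['image'].shape[0]/2/np.tan(np.radians(r['fovy'])/2)
def ray(r,u,v,z):
    f=foc(r);T=np.array(r['cam_to_world']);d=T[:3,:3]@np.array([(u-r['cx'])/f,-(v-r['cy'])/f,-1.]);o=T[:3,3]
    return o+d*(z-o[2])/d[2]
def cloud(r):
    f=foc(r);T=np.array(r['cam_to_world']);z=r['z_map'];v,u=np.mgrid[:z.shape[0],:z.shape[1]]
    p=np.stack([(u-r['cx'])/f*z,-(v-r['cy'])/f*z,-z],-1)
    return p@T[:3,:3].T+T[:3,3]
E
python3 - <<'E'
from h import *
a=cam('top');b=cam('side')
save(a,'top0.png');save(b,'side0.png')
for r in(a,b):print(r.keys(),r['fovy'],r['cx'],r['cy'],np.round(r['cam_to_world'],3),(r['z_map']>0).mean())
print(env.get_state())
E
```

```text
dict_keys(['image', 'z_map', 'fovy', 'cx', 'cy', 'cam_to_world']) 46.1465333188895 263.03988771182395 202.1707575278162 [[-0.025  0.994 -0.106  0.394]
 [-1.    -0.027 -0.013  0.077]
 [-0.016  0.106  0.994  1.741]
 [ 0.     0.     0.     1.   ]] 0.9958852132161459
dict_keys(['image', 'z_map', 'fovy', 'cx', 'cy', 'cam_to_world']) 52.83715410171928 256.77664446617723 194.37065062190905 [[ 0.994  0.053 -0.095  0.452]
 [-0.109  0.449 -0.887 -0.816]
 [-0.005  0.892  0.452  0.61 ]
 [ 0.     0.     0.     1.   ]] 0.9962209065755209
{'clock': 0.1, 'joint_pos': array([-1.40559185e+00,  3.13940618e-01,  4.50661514e-02,  1.30359346e+00,
       -4.72538889e-05,  1.43120114e+00]), 'qvel': array([-9.15932498e-04, -1.73170540e-03,  5.24259909e-04,  8.01720885e-04,
        1.89764989e-05,  1.63149669e-03]), 'tau': array([ 2.49455305e-03, -4.81725740e+01,  2.99243832e+01,  1.26466758e-02,
       -1.76659332e-04,  1.83911834e-05]), 'tcp_pos': array([ 0.1724609 , -0.54803758,  0.23047851]), 'orientation': array([-8.35427404e-04,  9.88409256e-01,  1.51810551e-01, -3.43268095e-05]), 'wrist_force': array([ 0.37322098,  0.08504308, -1.04499791]), 'ft_torque': array([-0.02457694, -0.00376521,  0.03194586]), 'grip_force': 0.0, 'finger_gap': 0.08560620651973468}
```

View pics/top0.png

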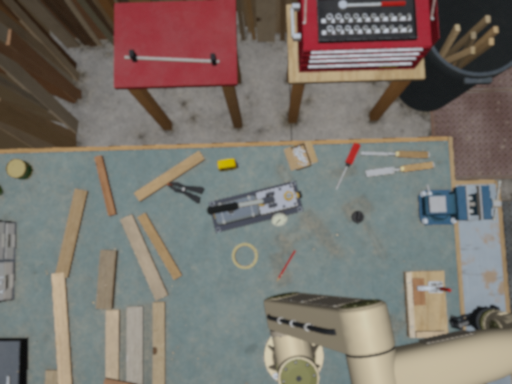

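View pics/side0.png

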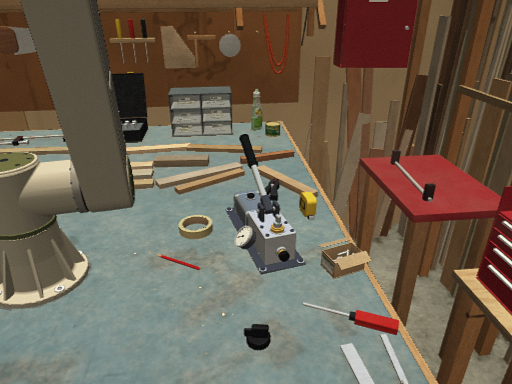

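The top view shows the pump with its grip end near (212,210) and head near (290,193), and the knob at (357,217). In the side view the grip is at (248,150), the stem near (278,225) and the knob at (258,337).

```bash
python3 - <<'E'
from h import *
a=cam('top');b=cam('side')
c1=cv2.resize(a['image'][165:245,195:375],None,fx=4,fy=4,interpolation=cv2.INTER_CUBIC)
c2=cv2.resize(b['image'][130:280,220:320],None,fx=4,fy=4,interpolation=cv2.INTER_CUBIC)
c3=cv2.resize(b['image'][315:355,235:285],None,fx=5,fy=5,interpolation=cv2.INTER_CUBIC)
W=np.zeros((600,800,3),np.uint8);W[:320,:720]=c1;W[330:530,:250]=c3
W2=c2
cv2.imwrite('pics/c1.png',W[:,:,::-1]);cv2.imwrite('pics/c2.png',W2[:,:,::-1])
print('knob',ray(a,357,217,.03),'side',ray(b,258,337,.02))
print('grip end',ray(a,209,211,.24),'head',ray(a,290,193,.09))
P=cloud(a)
# grip: high black
m=(P[...,2]>.16)&(P[...,2]<.27)&(P[...,0]>.35)&(P[...,1]>-.1)
print(m.sum(),P[m].min(0),P[m].max(0))
for r in (a,b):
  Q=cloud(r);im=r['image'].max(-1)
  m=(im<50)&(Q[...,2]>.006)&(Q[...,2]<.06)&(abs(Q[...,0]-.5)<.12)&(abs(Q[...,1]+.2)<.12)
  print(m.sum(),Q[m].mean(0),Q[m].min(0),Q[m].max(0))
E
```

```text
knob [ 0.51056563 -0.25589541  0.03      ] side [ 0.51109121 -0.27210798  0.02      ]
grip end [0.52943036 0.27786832 0.24      ] head [ 0.6016195  -0.00214072  0.09      ]
470 [ 0.51797899 -0.07517234  0.1604574 ] [1.2976515  0.28437091 0.26318932]
5 [ 0.51545124 -0.25618323  0.02572314] [ 0.50306353 -0.25786892  0.02125548] [ 0.52626354 -0.25361722  0.02885401]
480 [ 0.5100478  -0.27161623  0.02314701] [ 0.48468015 -0.28780634  0.00612374] [ 0.53442576 -0.255998    0.04189172]
```

View pics/c1.png

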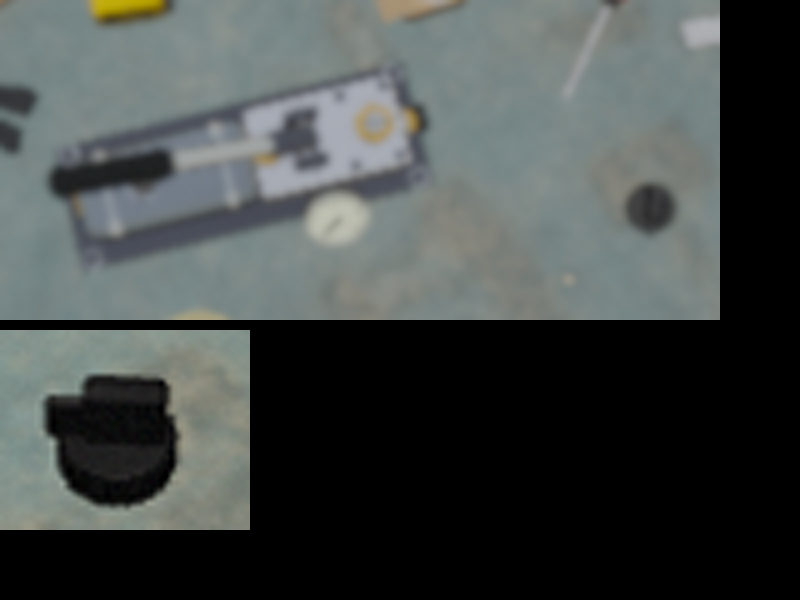

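View pics/c2.png

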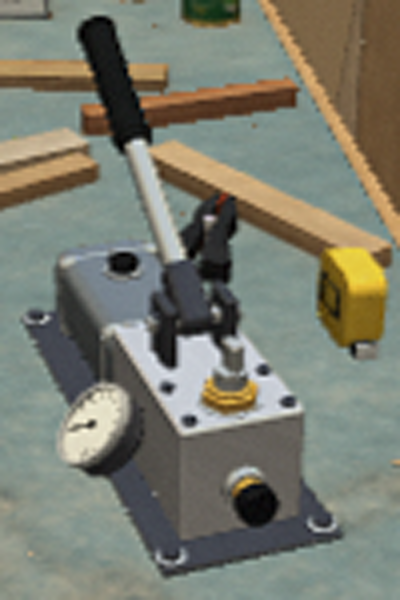

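The knob's nose points left (about −x) in the side view. The stem stands at crop (233,345), and its flat isn't resolved yet, so I'll take a closer look with the wrist camera on the way.

jog_arm([
  [4,3.5,1],
  [8,7,2],
  [13,11,3],
  [18,15,4],
  [23,19,5],
  [28,23,5],
  [32,26.5,5],
  [34,28.5,5],
], gripper=[1,1,1,1,1,1,1,1], twist=[0,0,0,0,0,0,0,0])

```text
clock: 1.2
tcp_pos: [0.5146, -0.2611, 0.281]
orientation: [-0.0, 0.988, 0.153, 0.0]
wrist_force: [-0.2, -0.4, -0.4]
finger_gap: 0.0855
grip_force: 0.0
```

```bash
python3 - <<'E'
from h import *
r=cam('wrist');save(r,'w1.png')
s=env.get_state();print(s['clock'],s['tcp_pos'],s['wrist_force'],s['orientation'])
print(r['fovy'],np.round(r['cam_to_world'],3))
E
```

```text
1.25 [ 0.51583698 -0.25937136  0.28082417] [ 1.25374215  0.48777205 -0.06981609] [-8.29478092e-04  9.88033874e-01  1.54233480e-01  6.39535174e-04]
59.37381397374738 [[ 0.303  0.917  0.259  0.58 ]
 [-0.953  0.292  0.082 -0.24 ]
 [-0.    -0.272  0.962  0.425]
 [ 0.     0.     0.     1.   ]]
```

View pics/w1.png

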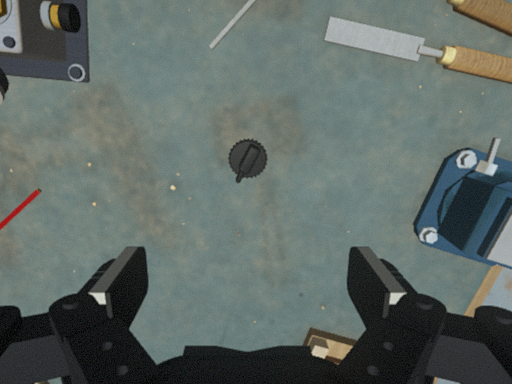

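The knob sits at (248,158) with its nose end at (239,181). I'll measure it by mask.

```bash
cat >> h.py <<'E'
def hand(s):
    w,x,y,z=s['orientation'];
    return np.degrees(2*np.arctan2(y,x))
E
python3 - <<'E'
from h import *
r=cam('wrist');s=env.get_state();P=cloud(r)
g=r['image'].max(-1);m=(g<75).astype(np.uint8);m[:120]=0;m[205:]=0;m[:,:215]=0;m[:,285:]=0
n,l,st,c=cv2.connectedComponentsWithStats(m);i=1+st[1:,4].argmax();k=(l==i)
print(st[i],c[i])
p=P[k];print('z',np.percentile(p[:,2],[1,50,99]))
sk=p[(p[:,2]>.010)&(p[:,2]<.021)];hi=p[(p[:,2]>.036)];no=p[(p[:,2]>.026)&(p[:,2]<.036)]
for q in(sk,hi,no):
  if len(q): print(len(q),q.mean(0),(q.min(0)+q.max(0))/2,cv2.minAreaRect((q[:,:2]*1000).astype(np.float32)))
print('ray skirt',ray(r,248,158,.017),'nose',ray(r,239,181,.032),'bar end',ray(r,257,149,.041))
print(s['tcp_pos'],hand(s))
# whole-scene top cam pump line
E
```

```text
[ 230  141   38   43 1156] [248.36245675 160.37456747]
z [0.01210327 0.019172   0.04381526]
710 [ 0.51337341 -0.2610449   0.01821426] [ 0.51209213 -0.26223378  0.01552533] ((512.1650390625, -262.1642150878906), (46.01459503173828, 46.57583236694336), 79.74286651611328)
344 [ 0.51644978 -0.26310454  0.04411641] [ 0.54009809 -0.25562906  0.23077359] ((541.3992309570312, -258.1943054199219), (85.68717956542969, 22.285076141357422), 11.305400848388672)
80 [ 0.50123733 -0.25926932  0.032774  ] [ 0.50848841 -0.26312961  0.0311638 ] ((508.9541931152344, -259.8775329589844), (12.650917053222656, 48.13428497314453), 75.22713470458984)
ray skirt [ 0.51452464 -0.26077328  0.017     ] nose [ 0.48713345 -0.25818513  0.032     ] bar end [ 0.53147036 -0.26611467  0.041     ]
[ 0.51432406 -0.26104898  0.28080439] 17.72776138211621
```

jog_arm([
  [0,3,2],
  [0.5,7,4],
  [1,11,5],
  [1.5,15,5],
  [2,19,5],
  [2,22,5],
  [2,24,5],
  [2,24,5],
], gripper=[0,0,0,0,0,0,0,0], twist=[0,0,0,0,0,0,0,0])

```text
clock: 2.3
tcp_pos: [0.5323, -0.0232, 0.3314]
orientation: [0.0, 0.988, 0.152, -0.0]
wrist_force: [-0.0, -0.8, 0.3]
finger_gap: 0.0001
grip_force: 0.0
```

```bash
python3 - <<'E'
from h import *
r=cam('wrist')
im=r['image'];s=env.get_state();print(s['clock'],s['tcp_pos'],hand(s))
P=cloud(r)
m=(P[...,2]>.122)&(P[...,2]<.14)&(abs(P[...,0]-.59)<.06)&(abs(P[...,1])<.06)
v,u=np.nonzero(m);print(len(v))
if len(v): print(u.min(),u.max(),v.min(),v.max(),P[m].mean(0))
np.savez('w2.npz',**{k:r[k] for k in r})
W=np.zeros((600,800,3),np.uint8);W[:384,:512]=im
if len(v):
  a,b=int(np.median(v)),int(np.median(u));c=im[max(0,a-18):a+18,max(0,b-24):b+24];c=cv2.resize(c,None,fx=6,fy=6,interpolation=cv2.INTER_CUBIC);print(a,b)
  W[384:600,:c.shape[1]]=c[:216]
cv2.imwrite('pics/w2.png',W[:,:,::-1])
E
```

```text
2.35 [ 0.53245546 -0.02391035  0.33133459] 17.47974622559224
475
174 246 71 129 [0.5781649  0.0382173  0.13111652]
104 187
```

View pics/w2.png

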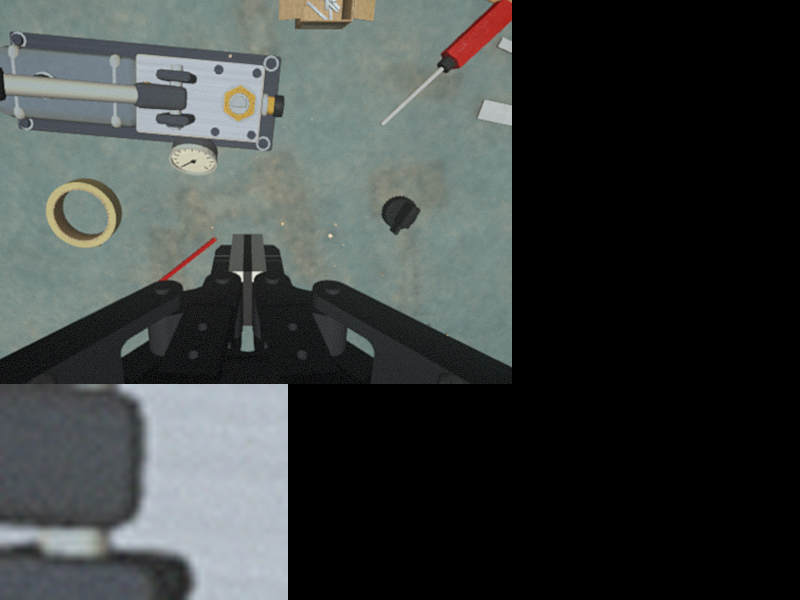

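The stem is at (239,101) inside the gold nut, and the head's corners run along the pump axis. I'll enlarge that region and use depth.

```bash
python3 - <<'E'
from h import *
r=dict(np.load('w2.npz'));P=cloud(r);im=r['image']
c=cv2.resize(im[80:122,212:266],None,fx=12,fy=12,interpolation=cv2.INTER_CUBIC)
cv2.imwrite('pics/w3.png',c[:,:,::-1])
sub=P[80:122,212:266]
m=(sub[...,2]>.118)&(sub[...,2]<.14)
q=sub[m];v,u=np.nonzero(m)
k=(u>12)
q=q[k];print(len(q),q.mean(0),(q.min(0)+q.max(0))/2,cv2.minAreaRect((q[:,:2]*1000).astype(np.float32)))
for row in range(8,36,1): print(''.join('#' if m[row,x] else '.' for x in range(12,46)))
print('stem ray',ray(r,239,101,.132))
# pump axis: base plate washers (272,62),(19,40)?; (264,143),(26,123)
A=[ray(r,*p,.012)[:2] for p in((271,62),(18,40),(264,143),(26,123))]
for a,b in((0,1),(2,3)): d=A[b]-A[a];print(d,np.degrees(np.arctan2(d[1],d[0])))
E
```

```text
158 [0.59237106 0.00409888 0.13338306] [0.59235744 0.00365735 0.13306177] ((592.9530029296875, 4.560407638549805), (10.454136848449707, 14.823869705200195), 17.528919219970703)
..................................
..................................
..................................
..................................
..................................
..................................
..................................
.............####.................
...........########...............
..........###########.............
.........#############............
........##############............
........######.########...........
.......################...........
.......################...........
.......################...........
.......################...........
.......################...........
.........##############...........
..................................
..................................
..................................
..................................
..................................
..................................
..................................
..................................
..................................
stem ray [0.59267555 0.00393371 0.132     ]
[-0.07181055  0.31423661] 102.8724094532008
[-0.07118622  0.31514636] 102.72853189073406
```

View pics/w3.png

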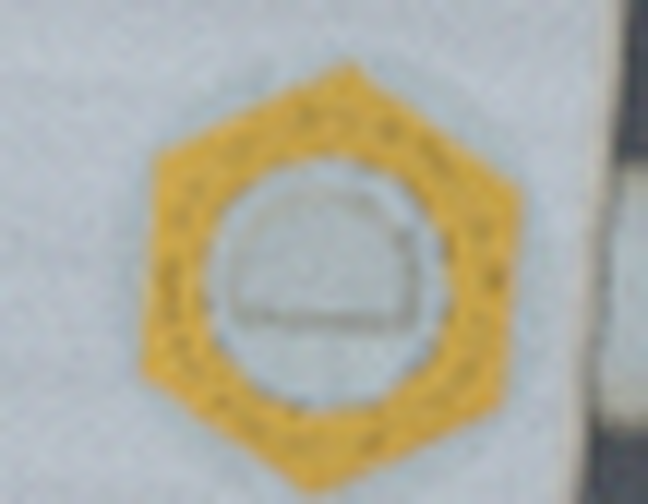

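The flat's edge runs from (235,318) to (410,325) in this crop and faces image-down, about 196° in the world. The stem axis is at about (0.590, 0.0035). Now the lever: the press point is about (0.5335, 0.252).

jog_arm([
  [0,4,0],
  [0,8.5,0],
  [0.1,13,0],
  [0.1,17.5,0],
  [0.1,22,-1],
  [0.1,25.5,-3],
  [0.1,27.5,-5],
  [0.1,27.5,-6.5],
], gripper=[0,0,0,0,0,0,0,0], twist=[0,0,0,0,0,0,0,0])

```text
clock: 3.35
tcp_pos: [0.5338, 0.2514, 0.2648]
orientation: [0.0, 0.988, 0.152, -0.001]
wrist_force: [0.1, -0.3, 0.2]
finger_gap: 0.0003
grip_force: 0.0
```

jog_arm([
  [0,0,-2],
  [0,0,-4],
  [0,0,-6],
  [0,0,-8],
  [0,0,-10],
  [0,0,-12],
  [0,0,-13.5],
  [0,0,-13.5],
], gripper=[0,0,0,0,0,0,0,0], twist=[0,0,0,0,0,0,0,0])

```text
clock: 4.35
tcp_pos: [0.5356, 0.2512, 0.1325]
orientation: [-0.001, 0.989, 0.151, 0.002]
wrist_force: [-0.6, 3.8, 8.6]
finger_gap: -0.0001
grip_force: 4.0
```

jog_arm([
  [0,0,-0.3],
  [0,0,-0.5],
  [0,0,-0.7],
  [0,0,-0.8],
  [0,0,-0.8],
  [0,0,-0.8],
  [0,0,-0.8],
  [0,0,-0.8],
], gripper=[0,0,0,0,0,0,0,0], twist=[0,0,0,0,0,0,0,0])

```text
clock: 5.35
tcp_pos: [0.5356, 0.2516, 0.1279]
orientation: [-0.002, 0.989, 0.151, 0.003]
wrist_force: [-5.5, 2.6, 21.5]
finger_gap: 0.0002
grip_force: 10.5
```

```bash
python3 - <<'E'
from h import *
s=env.get_state();print(s['tcp_pos'],s['wrist_force'])
P=cloud(cam('side'))
piv=np.array([.5756,.0668]);u=np.array([-.2215,.975]);n=np.array([.975,.2215])
d=P[...,:2]-piv;a=d@u;b=d@n
for lo in(.06,.08,.1,.12,.15,.17):
  m=(a>lo)&(a<lo+.02)&(abs(b)<.02)&(P[...,2]>.09)&(P[...,2]<.2)
  if m.sum():print(lo,m.sum(),P[m][:,2].max(),np.median(b[m]))
E
```

```text
[0.53557793 0.25163652 0.12789862] [-5.52155202  2.61515993 21.46954698]
0.06 22 0.12297244074111191 -0.0036589207031262863
0.08 24 0.1232654460711975 -0.004312091602439226
0.1 22 0.12292632623342042 -0.0038445806356462316
0.12 23 0.19989603025842734 -0.0028456533905054726
0.15 65 0.19723158098529514 -0.005098953828975053
0.17 144 0.19960723499077077 -0.005295981098223962
```

At the stop (21 N, bar level). Next: let it up, then repeat.

jog_arm([
  [0,0,2],
  [-0.3,0,5],
  [-0.3,0,9],
  [-0.3,0,12.5],
  [-0.3,0,14.5],
  [-0.3,0,14.5],
  [-0.3,0,14.5],
  [-0.3,0,14.5],
], gripper=[0,0,0,0,0,0,0,0], twist=[0,0,0,0,0,0,0,0])

```text
clock: 6.4
tcp_pos: [0.5302, 0.2504, 0.2668]
orientation: [0.0, 0.988, 0.152, -0.001]
wrist_force: [-0.7, -0.7, -0.6]
finger_gap: -0.0001
grip_force: 0.0
```

jog_arm([
  [0,0,-3],
  [0,0,-5.5],
  [0,0,-8],
  [0,0,-10.5],
  [0,0,-12.5],
  [0,0,-14],
  [0,0,-14.5],
  [0,0,-14.5],
], gripper=[0,0,0,0,0,0,0,0], twist=[0,0,0,0,0,0,0,0])

```text
clock: 7.4
tcp_pos: [0.5315, 0.2532, 0.1277]
orientation: [-0.002, 0.988, 0.153, 0.003]
wrist_force: [-7.7, 3.0, 25.2]
finger_gap: 0.0004
grip_force: 12.9
```

jog_arm([
  [0,0,0],
  [0,0,3],
  [0,0,7],
  [0,0,11],
  [0,0,14.5],
  [0,0,14.5],
  [0,0,14.5],
  [0,0,14.5],
], gripper=[0,0,0,0,0,0,0,0], twist=[0,0,0,0,0,0,0,0])

```text
clock: 8.4
tcp_pos: [0.5298, 0.2508, 0.2664]
orientation: [0.0, 0.988, 0.152, -0.002]
wrist_force: [1.4, 0.6, -0.1]
finger_gap: -0.0
grip_force: 0.0
```

jog_arm([
  [0,0,-3],
  [0,0,-5.5],
  [0,0,-8],
  [0,0,-10.5],
  [0,0,-12.5],
  [0,0,-14],
  [0,0,-14.5],
  [0,0,-14.5],
], gripper=[0,0,0,0,0,0,0,0], twist=[0,0,0,0,0,0,0,0])

```text
clock: 9.4
tcp_pos: [0.5312, 0.2531, 0.1276]
orientation: [-0.002, 0.988, 0.153, 0.002]
wrist_force: [-8.4, 2.4, 27.5]
finger_gap: 0.0003
grip_force: 13.6
```

jog_arm([
  [0,0,0],
  [0,0,3],
  [0,0,7],
  [0,0,11],
  [0,0,14.5],
  [0,0,14.5],
  [0,0,14.5],
  [0,0,14.5],
], gripper=[0,0,0,0,0,0,0,0], twist=[0,0,0,0,0,0,0,0])

```text
clock: 10.4
tcp_pos: [0.5298, 0.2508, 0.2663]
orientation: [0.0, 0.988, 0.152, -0.002]
wrist_force: [0.2, -0.2, -0.3]
finger_gap: -0.0
grip_force: 0.0
```

jog_arm([
  [0,0,-3],
  [0,0,-5.5],
  [0,0,-8],
  [0,0,-10.5],
  [0,0,-12.5],
  [0,0,-14],
  [0,0,-14.5],
  [0,0,-14.5],
], gripper=[0,0,0,0,0,0,0,0], twist=[0,0,0,0,0,0,0,0])

```text
clock: 11.4
tcp_pos: [0.5312, 0.2532, 0.1276]
orientation: [-0.002, 0.988, 0.153, 0.002]
wrist_force: [-8.3, 2.6, 27.9]
finger_gap: -0.0
grip_force: 13.7
```

jog_arm([
  [0,0,0],
  [0,0,3],
  [0,0,7],
  [0,0,11],
  [0,0,14.5],
  [0,0,16],
  [0,0,16],
  [0,0,16],
], gripper=[0,0,0,0,0,0,0,0], twist=[0,0,0,0,0,0,0,0])

```text
clock: 12.4
tcp_pos: [0.53, 0.2509, 0.2812]
orientation: [0.0, 0.988, 0.152, -0.002]
wrist_force: [-0.5, 0.4, -0.5]
finger_gap: -0.0001
grip_force: 0.0
```

```bash
python3 - <<'E'
from h import *
s=env.get_state();print(s['clock'],s['tcp_pos'],s['wrist_force'])
P=cloud(cam('side'))
piv=np.array([.5756,.0668]);u=np.array([-.2215,.975]);n=np.array([.975,.2215])
d=P[...,:2]-piv;a=d@u;b=d@n
for lo in(.06,.08,.1,.12):
  m=(a>lo)&(a<lo+.02)&(abs(b)<.02)&(P[...,2]>.09)&(P[...,2]<.25)
  if m.sum():print(lo,m.sum(),P[m][:,2].max(),np.median(b[m]))
E
```

```text
12.4 [0.52995848 0.25086332 0.28118074] [-0.48231833  0.44992762 -0.53946205]
0.06 46 0.17671206989810023 -0.0025279976543732693
0.08 46 0.18601368016347208 -0.0026611711398877823
0.1 60 0.20646359639801593 -0.0015690404144293542
0.12 76 0.21831898828475166 -0.004158808345862256
```

Four full strokes done and the lever is back up. On to the knob.

jog_arm([
  [0,-4,2],
  [0,-9.5,3],
  [0,-15,3],
  [-0.5,-21,3],
  [-0.5,-27,3],
  [-1,-33,3],
  [-1.7,-39,2],
  [-1.7,-45,0],
], gripper=[0,0,0,1,1,1,1,1], twist=[0,-4,-8,-12,-16,-20,-24,-26.5])

```text
clock: 13.45
tcp_pos: [0.5131, -0.2, 0.2828]
orientation: [-0.0, 0.997, -0.079, 0.0]
wrist_force: [0.9, -0.4, -0.3]
finger_gap: 0.0855
grip_force: 0.0
```

jog_arm([
  [0,-4,-3],
  [0,-6.2,-7],
  [0,-6.2,-12],
  [0,-6.2,-16],
  [0,-6.2,-18],
  [0,-6.2,-18],
  [0,-6.2,-18],
  [0,-6.2,-18],
], gripper=[1,1,1,1,1,1,1,1], twist=[0,0,0,0,0,0,0,0])

```text
clock: 14.45
tcp_pos: [0.5144, -0.2607, 0.1048]
orientation: [0.0, 0.997, -0.078, 0.001]
wrist_force: [-0.0, -0.1, -0.1]
finger_gap: 0.0852
grip_force: 0.0
```

```bash
python3 - <<'E'
from h import *
r=cam('wrist');s=env.get_state();print(s['clock'],s['tcp_pos'],hand(s))
P=cloud(r);C=np.array([.513,-.262])
near=np.hypot(P[...,0]-C[0],P[...,1]-C[1])<.038
for lo,hi in((.012,.022),(.037,.047),(.024,.036)):
  m=near&(P[...,2]>lo)&(P[...,2]<hi)&(r['image'].max(-1)<90)
  q=P[m]
  if len(q)>5:print(lo,len(q),q.mean(0),cv2.minAreaRect((q[:,:2]*1000).astype(np.float32)))
save(r,'w4.png')
E
```

```text
14.5 [ 0.5143987  -0.26066091  0.10478761] -8.991895365808732
0.012 2075 [ 0.51465479 -0.26288658  0.01824497] ((511.9828796386719, -262.4272155761719), (47.17512512207031, 47.85911560058594), 80.36311340332031)
0.037 1020 [ 0.51628669 -0.26365717  0.04214136] ((515.431396484375, -263.45904541015625), (13.94985294342041, 33.004356384277344), 80.66838073730469)
0.024 212 [ 0.50604046 -0.26166823  0.03236859] ((507.6304931640625, -264.2235412597656), (13.469754219055176, 48.437347412109375), 85.35598754882812)
```

View pics/w4.png

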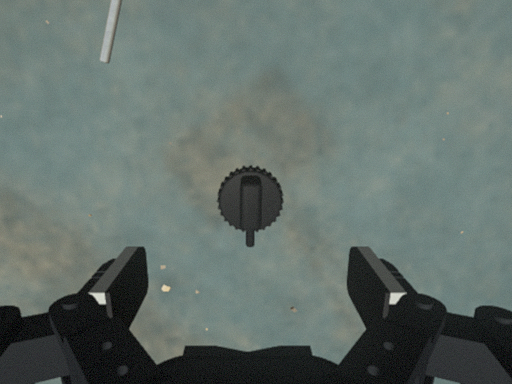

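The knob is centred below at (250,200), with its bar lined up with the tool. Descend and grip.

jog_arm([
  [-0.2,-0.2,-3],
  [-0.2,-0.2,-6],
  [-0.2,-0.2,-8],
  [-0.2,-0.2,-8.4],
  [-0.2,-0.2,-8.4],
  [-0.2,-0.2,-8.4],
  [-0.2,-0.2,-8.4],
  [-0.2,-0.2,-8.4],
], gripper=[1,1,1,1,1,0.2,0,0], twist=[0,0,0,0,0,0,0,0], squeeze=60)

```text
clock: 15.5
tcp_pos: [0.512, -0.2624, 0.0201]
orientation: [0.0, 0.997, -0.078, 0.0]
wrist_force: [0.3, -0.8, 0.4]
finger_gap: 0.0322
grip_force: 0.0
```

jog_arm([
  [0,0,0],
  [0,0,0],
  [0,0,0],
  [0,0,2],
  [0,0,5],
  [0,0,9],
  [0,0,14],
  [0,0,18],
], gripper=[0,0,0,0,0,0,0,0], twist=[0,0,0,0,0,0,0,0])

```text
clock: 16.5
tcp_pos: [0.5115, -0.2621, 0.2009]
orientation: [-0.0, 0.997, -0.078, -0.0]
wrist_force: [0.4, 0.2, -2.7]
finger_gap: 0.0127
grip_force: 58.7
```

```bash
python3 - <<'E'
from h import *
r=cam('wrist');s=env.get_state();t=s['tcp_pos'];print(s['clock'],t,hand(s),s['finger_gap'],s['grip_force'])
P=cloud(r)-t
save(r,'w5.png')
a=np.radians(171);d=np.array([np.cos(a),np.sin(a)]);n=np.array([-d[1],d[0]])
near=np.hypot(P[...,0],P[...,1])<.04
A=P[...,:2]@d;B=P[...,:2]@n
for lo,hi in((-.012,-.000),(.002,.016),(.016,.03)):
  m=near&(P[...,2]>lo)&(P[...,2]<hi)
  if m.sum()>5: print(lo,m.sum(),P[m].mean(0),'along',A[m].min(),A[m].max(),'across',B[m].min(),B[m].max())
E
```

```text
16.55 [ 0.51348416 -0.26345833  0.20653514] -8.995252179345368 0.012640678346894177 58.83270978927612
-0.012 2244 [ 0.01144945 -0.00118512 -0.00733565] along -0.022178352817546085 0.0038850753415902617 across -0.024868046932316076 0.023482908256608932
0.002 1752 [ 4.50219993e-03 -3.00435985e-05  1.04693906e-02] along -0.018294400368407463 0.03064360245362309 across -0.020707924225432155 0.019448033008614612
0.016 3121 [3.61443779e-03 4.15374813e-05 1.91084944e-02] along -0.0179283959054658 0.014212173500235941 across -0.020703691525542522 0.01937921518042711
```

View pics/w5.png

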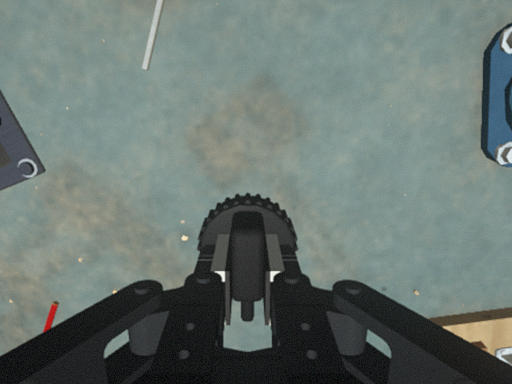

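The knob is held straight, about 2 mm forward of the TCP. Carry it over the stem and turn +25°.

jog_arm([
  [1,3,0],
  [2.3,7.5,0],
  [3.8,12.5,0],
  [5.3,17.5,0],
  [6.8,22.5,0],
  [7.6,25.5,0],
  [8,26.7,0],
  [8,26.7,0],
], gripper=[0,0,0,0,0,0,0,0], twist=[4,8,12,16,20,24,25,25])

```text
clock: 17.55
tcp_pos: [0.5915, 0.005, 0.1989]
orientation: [-0.0, 0.99, 0.139, -0.001]
wrist_force: [-0.5, -0.8, -2.1]
finger_gap: 0.0128
grip_force: 58.9
```

jog_arm([
  [0,0,-1],
  [0,0,-2.5],
  [0,0,-3.5],
  [0,0,-3.5],
  [0,0,-3.5],
  [0,0,-3.5],
  [0,0,-3.5],
  [0,0,-3.5],
], gripper=[0,0,0,0,0,0,0,0], twist=[0,0,0,0,0,0,0,0])

```text
clock: 18.55
tcp_pos: [0.5918, 0.0049, 0.1648]
orientation: [-0.0, 0.99, 0.139, 0.0]
wrist_force: [-0.3, 0.9, -1.5]
finger_gap: 0.0127
grip_force: 58.8
```

```bash
python3 - <<'E'
from h import *
r=cam('side');s=env.get_state();t=s['tcp_pos'];print(s['clock'],t,hand(s),s['wrist_force'],s['ft_torque'])
x=cv2.resize(r['image'][190:265,235:325],None,fx=8,fy=8,interpolation=cv2.INTER_CUBIC);cv2.imwrite('pics/s5.png',x[:,:,::-1])
# where stem tip and expected knob underside would project
f=foc(r);T=np.linalg.inv(r['cam_to_world'])
for p in((.590,.0035,.132),(.590,.0035,.100),(t[0]-.0017,t[1]-.0005,t[2]-.02)):
  c=T[:3,:3]@p+T[:3,3];u,v=r['cx']+f*c[0]/-c[2],r['cy']-f*c[1]/-c[2];print(((u-235)*8,(v-190)*8))
E
```

```text
18.6 [0.59177556 0.00481648 0.16475874] 16.005915937973562 [-0.27263849 -0.12892182 -1.14756282] [0.03080914 0.02417879 0.00042837]
(np.float64(337.07158103501206), np.float64(199.08923909172745))
(np.float64(335.1102189069129), np.float64(287.5438544993674))
(np.float64(337.7001945095958), np.float64(161.76687002485573))
```

View pics/s5.png

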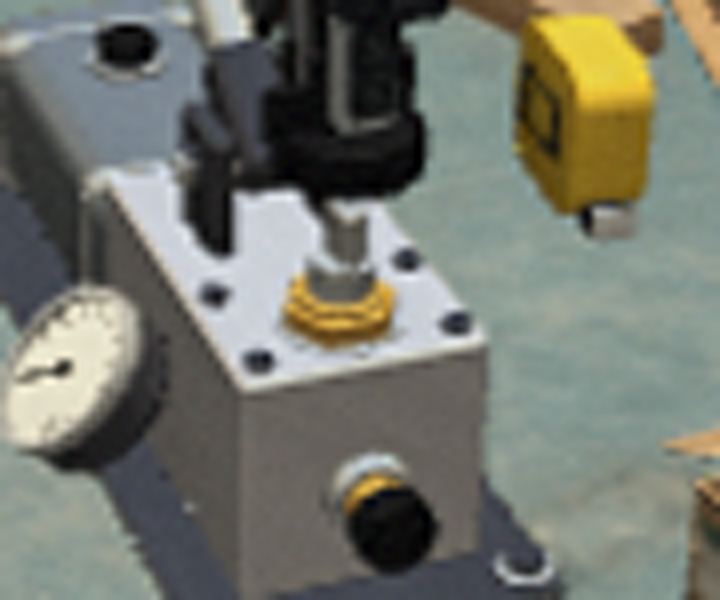

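The knob's skirt (265–425) is centred over the stem (axis about 342). Descend gently.

jog_arm([
  [0,-0.1,-0.5],
  [0,-0.1,-0.9],
  [0,-0.1,-1.2],
  [0,-0.1,-1.4],
  [0,-0.1,-1.6],
  [0,-0.1,-1.8],
  [0,-0.1,-1.8],
  [0,-0.1,-1.8],
], gripper=[0,0,0,0,0,0,0,0], twist=[0,0,0,0,0,0,0,0])

```text
clock: 19.6
tcp_pos: [0.5914, 0.0038, 0.1464]
orientation: [-0.0, 0.99, 0.139, -0.0]
wrist_force: [-1.3, -0.7, -2.0]
finger_gap: 0.0129
grip_force: 58.8
```

No force 6 mm below the tip height, so the stem is in the bore. Press home.

jog_arm([
  [0,0,-0.3],
  [0,0,-0.6],
  [0,0,-0.9],
  [0,0,-1.2],
  [0,0,-1.5],
  [0,0,-1.8],
  [0,0,-2.0],
  [0,0,-2.0],
], gripper=[0,0,0,0,0,0,0,0], twist=[0,0,0,0,0,0,0,0])

```text
clock: 20.6
tcp_pos: [0.5918, 0.0037, 0.1297]
orientation: [0.0, 0.99, 0.139, 0.001]
wrist_force: [-10.1, -0.4, 19.7]
finger_gap: 0.0129
grip_force: 61.8
```

jog_arm([
  [-0.1,0,-0.1],
  [-0.1,0,-0.2],
  [-0.1,0,-0.2],
  [-0.1,0,-0.2],
  [-0.1,0,-0.2],
  [-0.1,0,-0.2],
  [-0.1,0,-0.2],
  [-0.1,0,-0.2],
], gripper=[0,0,0,0,0,0,0,0], twist=[0,0,0,0,0,0,0,0])

```text
clock: 21.6
tcp_pos: [0.5918, 0.0037, 0.1295]
orientation: [0.001, 0.99, 0.139, 0.003]
wrist_force: [-10.7, 0.4, 27.5]
finger_gap: 0.0125
grip_force: 63.0
```

```bash
python3 - <<'E'
from h import *
a=cam('side');b=cam('top');s=env.get_state();print(s['clock'],s['tcp_pos'],s['wrist_force'],s['grip_force'])
x=np.zeros((600,800,3),np.uint8)
x[:, :640]=cv2.resize(a['image'][150:270,212:340],(640,600),interpolation=cv2.INTER_CUBIC)
x[:160,560:800]=cv2.resize(b['image'][165:245,195:315],(240,160))
cv2.imwrite('pics/f.png',x[:,:,::-1])
E
```

```text
21.7 [0.59180555 0.00368447 0.1295721 ] [-10.03651289   0.28536026  27.08804176] 63.02754878997803
```

View pics/f.png

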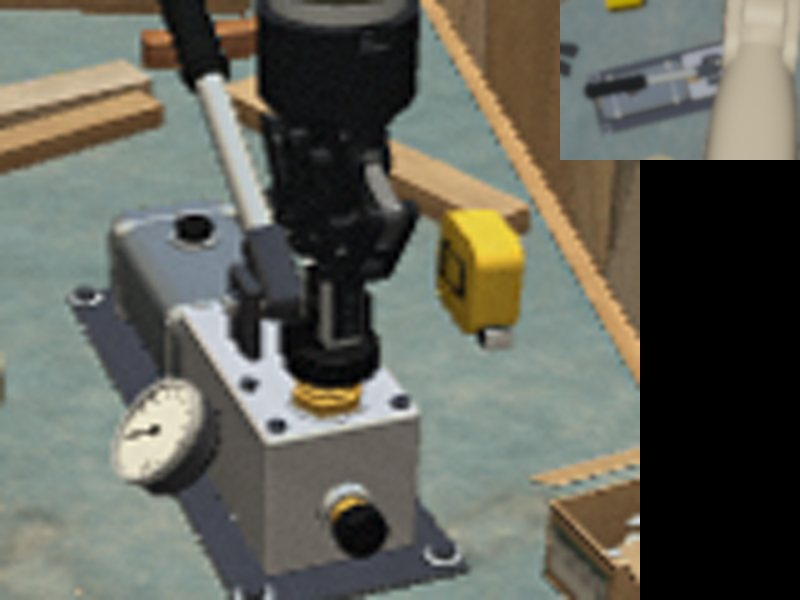

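The knob sits down against the gold nut at crop (330,380) and the lever is up. With 8 N more push, z stays at 0.1295 m, which matches the stem at its stop.

```bash
python3 -c "
from workcell import env
print(env.hand_in())"
```

```text
the job is handed in; nothing more can be done
None
```

I handed the job in at about 22 s: four full lever strokes, then the knob turned to match the stem's flat, seated and held pressed with about 27 N. The stem appears to be at its stop, the lever is up, and I touched nothing else; the hand-in gave no verdict.

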